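Turn the spice row round for the guests

ROBOT

A 6-joint arm with a two-finger parallel gripper is mounted at the origin on the work surface. World frame = base frame: x ahead of the robot, y to its left, z up, the work surface at z = 0. Lengths are in m, angles in rad, forces in N, time in s.
With the tool pointing down it reaches from about 0.35 to 0.875 m from the base axis. Payload 15.5 kg.
Tool frame: the origin (TCP) lies between the finger pads; the fingertips stand 25 mm ahead of it and the grasp point (between the pads) lies 6 mm ahead of it; z points along the fingers, y is the line along which they close (so a half turn about z gives the same grasp; the last joint's range is limited). The gripper opens to 85 mm and grips with 20 to 120 N. Pads are 22 mm wide; open, the fingers measure 114 mm over their backs; the gripper's body (76 mm by 85 mm) begins 54 mm behind the grasp point. The pads swing forward as they close: fully open they stand 13 mm farther back than shut.
Start: joints at [-0.096, 0.494, 1.345, -0, 1.302, -0.096], TCP at [0.625, 0, 0.256] pointing down, gripper open.
Joint ranges: [-2.91, 2.91], [-0.82, 2.16], [0.22, 2.67], [-1.22, 4.37], [0.12, 2.79], [-3.08, 3.08]. Speed limits (rad/s): [1.89, 1.89, 2.57, 3.01, 3.01, 3.01].

INTERFACE

Orientations are given as a rotation vector (axis times angle).
In Python, from plant import telemetry, viewer, job gives the robot as it stands.
- The arm moves only by the tool send_rows, never from a script. Its arguments are lists of equal length, an entry for each row: "travel": the shift along the world's x, y, z in mm, a list of three; "angular": the turn, a rotation vector about the world's x, y, z in degrees, a list of three; "grip": the opening, from 0 (shut) to 1 (fully open). A call has 1 to 20 rows; each row is the pose to reach, as a shift and turn from the pose commanded when the call began; what a row does not reach only later rows make up. A row lasts 1/10 s, in which the tool goes at most 50 mm and 8.59 degrees, less where a joint would pass 70% of its speed; a pose out of reach is approached as far as the arm can. A call with a gripper value outside its range is refused whole. The fingers move at their own pace and stop on an object; "force" is the grip in N (left out, the last holds). Time passes only in rows, so rows that repeat a pose let the fingers close. It gives the time, the measured TCP pose, the force, the opening and the grip force at its end, in the units of the state.
- telemetry.state(): the state, without advancing time (a new reading comes with each control period).
- viewer.snapshot(name): name is "scene" or "side" or "wrist"; returns a dict with "img" (384x512x3 uint8, red, green, blue), "K" (3x3 intrinsics, pixels), "R" (3x3) and "t" (3): a world point X has camera coordinates R X + t. Camera axes: x right, y down, z forward; pixel columns grow to the right and rows downward; lengths in m; the calibration is good to about 2 mm. A picture is of the moment at which its call begins. There is no depth.
- job.sign_off(): hands the job in; it is judged then, once.
The state is a dict: "clock": time; "qpos": joint angles; "qd": joint speeds; "joint_torque": joint torques, N m; "eef_pos": TCP position; "eef_rot": TCP orientation; "contact_force": force on the tool from outside, world axes, zero at the start; "ft_torque": the same for the moment, N m; "grip_width": finger opening in m; "finger_force": force on a finger pad.
Only numpy, scipy, OpenCV 4.12 (cv2) and the standard library are available. Lean on these libraries where they do the work, as an engineer would, in place of code of your own. Each camera call takes 0.05 s, during which the arm holds its last target. There are 200 camera calls.

TASK

The four spice jars stand in a row on the dark spice rack; move them all into the white serving caddy, one to a pocket, in the reverse order, so that guests facing us read the row as we do: the jar at the left end of the rack goes into the pocket at the right end of the caddy, the next one beside it, and so on (left and right as seen from the robot). Keep the jars upright all the time and leave each standing flat on the floor of its pocket.

Things in the scene. Friction and masses are not known exactly. Their poses are not given: they have to be found in the camera images.
- jar_red: glass spice jar with a red screw lid, a plain upright cylinder 44 mm in diameter (lid and body alike) and 90 mm tall, about 180 g; origin at the centre of its underside, z up along its axis. It stands loose on the coaster of its own colour at the start
- jar_yellow: glass spice jar with a yellow screw lid, a plain upright cylinder 44 mm in diameter (lid and body alike) and 90 mm tall, about 180 g; origin at the centre of its underside, z up along its axis. It stands loose on the coaster of its own colour at the start
- jar_green: glass spice jar with a green screw lid, a plain upright cylinder 44 mm in diameter (lid and body alike) and 90 mm tall, about 180 g; origin at the centre of its underside, z up along its axis. It stands loose on the coaster of its own colour at the start
- jar_blue: glass spice jar with a blue screw lid, a plain upright cylinder 44 mm in diameter (lid and body alike) and 90 mm tall, about 180 g; origin at the centre of its underside, z up along its axis. It stands loose on the coaster of its own colour at the start
- coaster_red: flat red square coaster, 60 x 60 x 4 mm, fixed on the spice rack; origin at the centre of its underside, which lies on the board 18 mm above the table. It stays there and so still shows where the red-lidded jar stood
- coaster_yellow: flat yellow square coaster, 60 x 60 x 4 mm, fixed on the spice rack; origin at the centre of its underside, which lies on the board 18 mm above the table. It stays there and so still shows where the yellow-lidded jar stood
- coaster_green: flat green square coaster, 60 x 60 x 4 mm, fixed on the spice rack; origin at the centre of its underside, which lies on the board 18 mm above the table. It stays there and so still shows where the green-lidded jar stood
- coaster_blue: flat blue square coaster, 60 x 60 x 4 mm, fixed on the spice rack; origin at the centre of its underside, which lies on the board 18 mm above the table. It stays there and so still shows where the blue-lidded jar stood
- rack: fixed dark wooden spice rack, a board 90 (x) x 280 (y) x 18 mm; origin under its centre, on the table; +y end = robot's left. The coasters lie on it in varying order, centres at x = 0, y = +99, +33, -33, -99 mm. A brass rail along each long side (x = +-40 mm) tops at 39 mm. A white bowl, 35 mm high, stands some 120 mm from the row on the robot's side
- caddy: fixed white tray beside the rack; origin under its centre, on the table; +y end = robot's left. Four pockets, centres at x = 0, y = +99, +33, -33, -99 mm, each 62 x 62 mm inside; floor 8 mm, walls 22 mm, wooden end boards (y = +-135 mm) 45 mm above the table. A green drink can, 115 mm tall, 66 mm wide, stands about 115 mm beyond the row

How it is judged:
At the end, for the whole second after the job is handed in: Every jar stands in the caddy pocket that mirrors its place on the rack (left-most to right-most and so on): its centre within 12.5 mm of the pocket centre along the caddy's x and y, its underside within 4 mm of the pocket floor, tilted less than 0.1 rad, released and at rest (((y of coaster_red in the frame of rack between 0.079 and 0.119 m and y of jar_red in the frame of caddy between -0.1115 and -0.0865 m) or (y of coaster_red in the frame of rack between 0.013 and 0.053 m and y of jar_red in the frame of caddy between -0.0455 and -0.0205 m) or (y of coaster_red in the frame of rack between -0.053 and -0.013 m and y of jar_red in the frame of caddy between 0.0205 and 0.0455 m) or (y of coaster_red in the frame of rack between -0.119 and -0.079 m and y of jar_red in the frame of caddy between 0.0865 and 0.1115 m)) and x of jar_red in the frame of caddy between -0.0125 and 0.0125 m and z of jar_red in the frame of caddy between 0.004 and 0.012 m and angle between each of jar_red, jar_yellow, jar_green, jar_blue's own z axis and vertical below 0.1 rad and linear speed of each of jar_red, jar_yellow, jar_green, jar_blue below 0.02 m/s and angular speed of each of jar_red, jar_yellow, jar_green, jar_blue below 0.2 rad/s and ((y of coaster_yellow in the frame of rack between 0.079 and 0.119 m and y of jar_yellow in the frame of caddy between -0.1115 and -0.0865 m) or (y of coaster_yellow in the frame of rack between 0.013 and 0.053 m and y of jar_yellow in the frame of caddy between -0.0455 and -0.0205 m) or (y of coaster_yellow in the frame of rack between -0.053 and -0.013 m and y of jar_yellow in the frame of caddy between 0.0205 and 0.0455 m) or (y of coaster_yellow in the frame of rack between -0.119 and -0.079 m and y of jar_yellow in the frame of caddy between 0.0865 and 0.1115 m)) and x of jar_yellow in the frame of caddy between -0.0125 and 0.0125 m and z of jar_yellow in the frame of caddy between 0.004 and 0.012 m and ((y of coaster_green in the frame of rack between 0.079 and 0.119 m and y of jar_green in the frame of caddy between -0.1115 and -0.0865 m) or (y of coaster_green in the frame of rack between 0.013 and 0.053 m and y of jar_green in the frame of caddy between -0.0455 and -0.0205 m) or (y of coaster_green in the frame of rack between -0.053 and -0.013 m and y of jar_green in the frame of caddy between 0.0205 and 0.0455 m) or (y of coaster_green in the frame of rack between -0.119 and -0.079 m and y of jar_green in the frame of caddy between 0.0865 and 0.1115 m)) and x of jar_green in the frame of caddy between -0.0125 and 0.0125 m and z of jar_green in the frame of caddy between 0.004 and 0.012 m and ((y of coaster_blue in the frame of rack between 0.079 and 0.119 m and y of jar_blue in the frame of caddy between -0.1115 and -0.0865 m) or (y of coaster_blue in the frame of rack between 0.013 and 0.053 m and y of jar_blue in the frame of caddy between -0.0455 and -0.0205 m) or (y of coaster_blue in the frame of rack between -0.053 and -0.013 m and y of jar_blue in the frame of caddy between 0.0205 and 0.0455 m) or (y of coaster_blue in the frame of rack between -0.119 and -0.079 m and y of jar_blue in the frame of caddy between 0.0865 and 0.1115 m)) and x of jar_blue in the frame of caddy between -0.0125 and 0.0125 m and z of jar_blue in the frame of caddy between 0.004 and 0.012 m); the robot touches nothing.
It fails at once if the red-lidded jar is tipped over (more than 0.6 rad from upright) (angle between jar_red's own z axis and vertical above 0.6 rad).
It fails at once if the yellow-lidded jar is tipped over (more than 0.6 rad from upright) (angle between jar_yellow's own z axis and vertical above 0.6 rad).
It fails at once if the green-lidded jar is tipped over (more than 0.6 rad from upright) (angle between jar_green's own z axis and vertical above 0.6 rad).
It fails at once if the blue-lidded jar is tipped over (more than 0.6 rad from upright) (angle between jar_blue's own z axis and vertical above 0.6 rad).
It also fails if it takes over 106 s, if anything falls off the work surface, if the arm or the gripper's body presses on something with over 40 N, if the wrist force passes 120 N, or if a joint passes its speed limit or range.

## Working session

There is one attempt and no reset: what is moved stays moved. The work goes in short steps, Python scripts to look and compute and a tool call to move; the robot and the scene stay as the last step left them, time stands still between calls to the robot, and variables do not carry over. Pictures are saved under pics/ and viewed, at most 14 in all, crops included, and the job is handed in when it is done.

Besides the shell and the picture viewer there is one more tool, called as name(argument=value, ...), one argument or row to a line, values as JSON. send_rows: Moves the arm, as the interface text tells. Its arguments: {"type":"object","properties":{"travel":{"type":"array","items":{"type":"array","items":{"type":"number"}}},"angular":{"type":"array","items":{"type":"array","items":{"type":"number"}}},"grip":{"type":"array","items":{"type":"number"}},"force":{"type":"number"}},"required":["travel","angular","grip"]}

```bash
mkdir -p pics
python3 - <<'E'
from plant import telemetry, viewer
import cv2
s=telemetry.state();print(s['clock'],s['eef_pos'],s['eef_rot'],s['grip_width'])
for n in("scene","side","wrist"):
    d=viewer.snapshot(n);cv2.imwrite(f"pics/{n}0.png",d["img"][:,:,::-1])
    print(n,d["K"].tolist(),d["R"].round(4).tolist(),d["t"].round(4).tolist())
a=[cv2.imread(f"pics/{n}0.png") for n in("scene","side")]
E
```

```text
0.0 [6.24676782e-01 2.91643317e-05 2.55713486e-01] [-2.22080482e+00 -2.22073578e+00  1.15853557e-03] 0.08500558769657775
scene [[499.8012861487738, 0.0, 264.2625683119463], [0.0, 499.8012861487738, 187.13714364796655], [0.0, 0.0, 1.0]] [[0.327, 0.945, 0.0019], [0.7849, -0.2704, -0.5575], [-0.5263, 0.1838, -0.8302]] [-0.1848, -0.3803, 1.4183]
side [[408.1228494625213, 0.0, 258.7691233033811], [0.0, 408.1228494625213, 194.22265909591243], [0.0, 0.0, 1.0]] [[-0.9959, -0.0903, 0.0054], [-0.0695, 0.726, -0.6842], [0.0578, -0.6818, -0.7293]] [0.5485, 0.0705, 0.7886]
wrist [[270.68293685975596, 0.0, 252.13238579798283], [0.0, 270.68293685975596, 192.0666790458769], [0.0, 0.0, 1.0]] [[1.0, -0.0007, -0.0016], [-0.0002, -0.9516, 0.3074], [-0.0018, -0.3074, -0.9516]] [-0.6238, -0.0386, 0.382]
```

View pics/scene0.png

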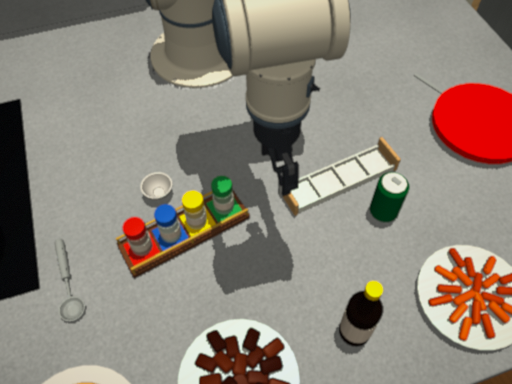

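View pics/side0.png

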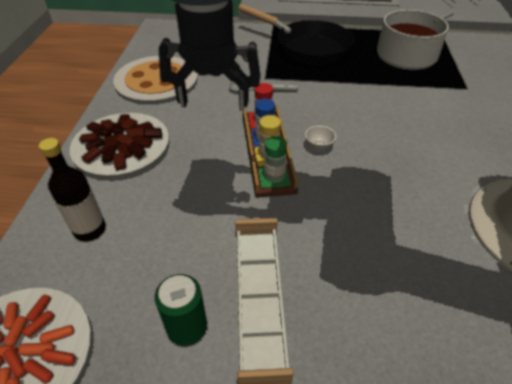

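View pics/wrist0.png

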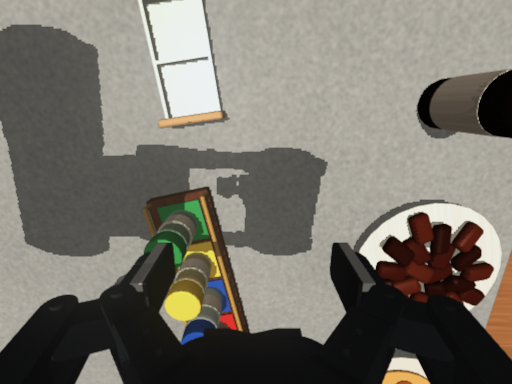

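The rack (y<0) reads, from the robot's left (+y): green, yellow, blue, red. The caddy is at y>0. In the scene picture the rack spans about (118,240)–(248,212) and the caddy (290,200)–(398,155). I'll enlarge both.

Run:
```python
import cv2,numpy as np
s=cv2.imread("pics/scene0.png");e=cv2.imread("pics/side0.png")
def c(im,x0,y0,w,h,k):
    o=cv2.resize(im[y0:y0+h,x0:x0+w],None,fx=k,fy=k,interpolation=cv2.INTER_CUBIC)
    for i in range(0,w,10):
        cv2.line(o,(i*k,0),(i*k,6 if i%50 else 14),(255,0,255),1)
        if i%20==0: cv2.putText(o,str(x0+i),(i*k,22),0,.35,(255,0,255),1)
    for i in range(0,h,10):
        cv2.line(o,(0,i*k),(6,i*k),(255,0,255),1)
        if i%20==0:cv2.putText(o,str(y0+i),(8,i*k+4),0,.35,(255,0,255),1)
    return o
cv2.imwrite("pics/c1.png",c(s,110,165,150,112,5))
cv2.imwrite("pics/c2.png",c(s,280,130,130,90,6))
cv2.imwrite("pics/c3.png",c(e,225,75,80,125,4)); 
a=c(e,225,75,80,125,4);b=c(e,225,210,80,145,4)
o=np.zeros((590,660,3),np.uint8);o[:500,:320]=a;o[:580,330:650]=b
cv2.imwrite("pics/c3.png",o)
```

```text
(no output)
```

View pics/c1.png

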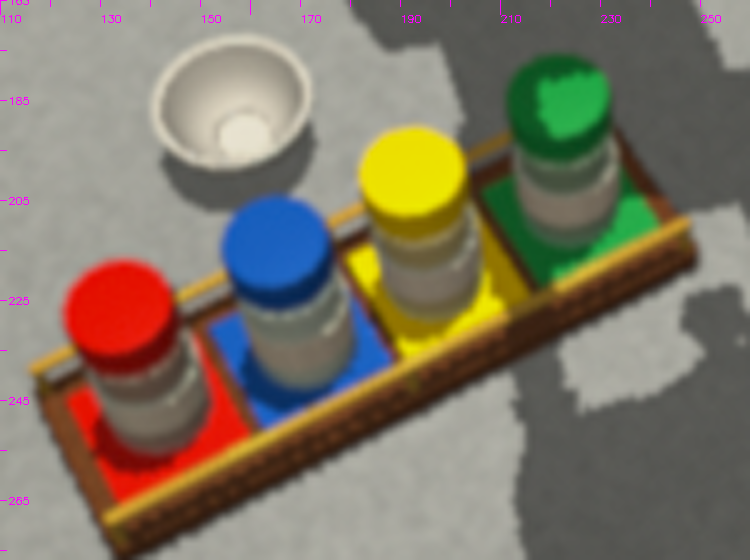

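View pics/c2.png

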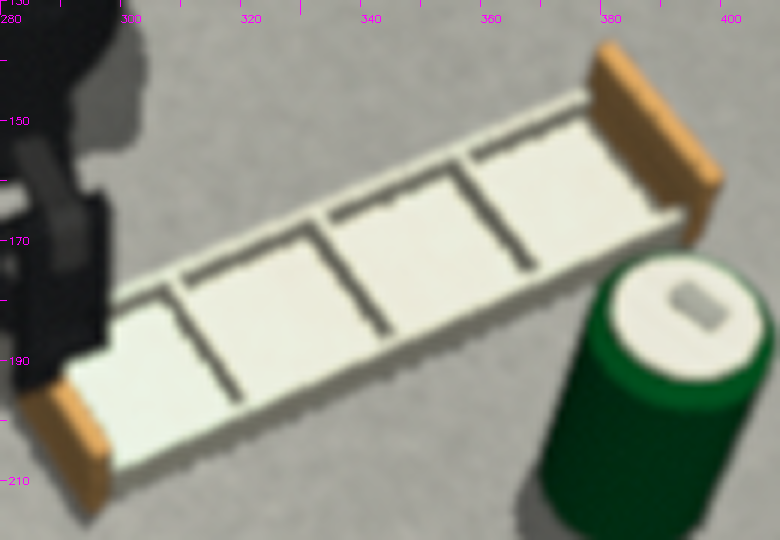

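View pics/c3.png

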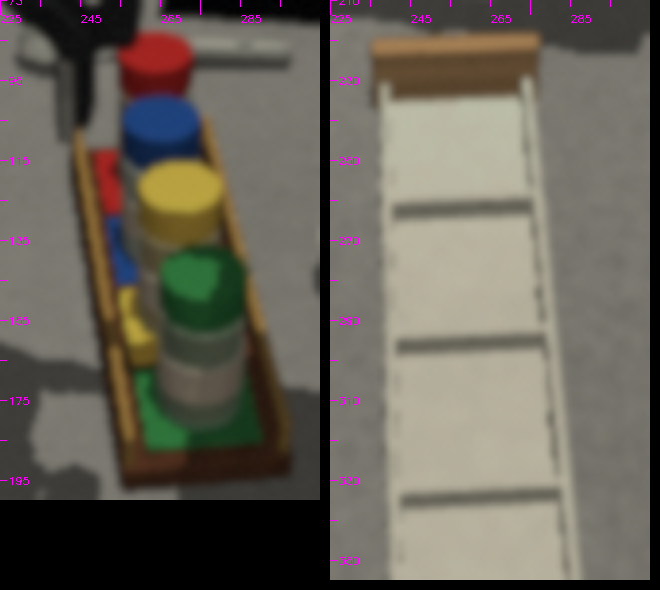

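```bash
cat > h.py <<'E'
import numpy as np
from plant import viewer,telemetry
def ray(d,u,v,z):
    R,t,K=[np.array(d[k]) for k in("R","t","K")]
    c=-R.T@t; r=R.T@np.linalg.solve(K,[u,v,1]); return c+r*(z-c[2])/r[2]
def proj(d,P):
    R,t,K=[np.array(d[k]) for k in("R","t","K")]
    q=(np.atleast_2d(P)@R.T+t)@K.T; return q[:,:2]/q[:,2:]
E
python3 - <<'E'
from h import *
d=viewer.snapshot("scene")
for n,p in dict(red=(133.8,226),blue=(165.2,213),yel=(192.3,199),grn=(221.6,184.2)).items(): print(n,ray(d,*p,.112).round(4))
print("boardR",ray(d,380.8,136.7,.045),ray(d,399.7,160,.045)); print("boardL",ray(d,297.2,205.8,.045))
d=viewer.snapshot("side")
for n,p in dict(red=(264,88.5),blue=(265,104.5),yel=(269.5,121.5),grn=(275.2,143)).items(): print(n,ray(d,*p,.112).round(4))
print("boardside",ray(d,235.5,222,.045),ray(d,277,221,.045))
E
```

```text
red [ 0.5676 -0.2709  0.112 ]
blue [ 0.5585 -0.2063  0.112 ]
yel [ 0.544  -0.1471  0.112 ]
grn [ 0.5285 -0.0808  0.112 ]
boardR [0.47534147 0.32466533 0.045     ] [0.5521586  0.33465599 0.045     ]
boardL [0.59090392 0.06643043 0.045     ]
red [ 0.5637 -0.2663  0.112 ]
blue [ 0.5565 -0.2043  0.112 ]
yel [ 0.5425 -0.1452  0.112 ]
grn [ 0.5265 -0.0778  0.112 ]
boardside [0.58705972 0.07095769 0.045     ] [0.51213056 0.06147448 0.045     ]
```

send_rows(
  travel=[
    [-30,40,0],
    [-60,80,0],
    [-90,120,0],
    [-90,120,0],
    [-90,120,0],
  ],
  angular=[
    [0,0,0],
    [0,0,0],
    [0,0,0],
    [0,0,0],
    [0,0,0],
  ],
  grip=[1,1,1,1,1],
)

```text
clock: 0.75
eef_pos: [0.5346, 0.1208, 0.2565]
eef_rot: [2.219, 2.223, 0.0]
contact_force: [0.0, -0.7, 1.0]
grip_width: 0.0849
finger_force: 0.0
```

Run:
```python
from h import *
import cv2,pickle
print(telemetry.state()['eef_pos'])
d=viewer.snapshot("wrist");pickle.dump(d,open("w1.pkl","wb"))
o=cv2.resize(d["img"][:300,120:420,::-1],None,fx=2,fy=2,interpolation=cv2.INTER_CUBIC)
for i in range(0,300,20):
    cv2.putText(o,str(120+i),(i*2,10),0,.35,(255,0,255),1);cv2.putText(o,str(i),(0,i*2+4),0,.35,(255,0,255),1)
cv2.imwrite("pics/w1.png",o)
```

```text
[0.53458785 0.12082857 0.25653216]
```

View pics/w1.png

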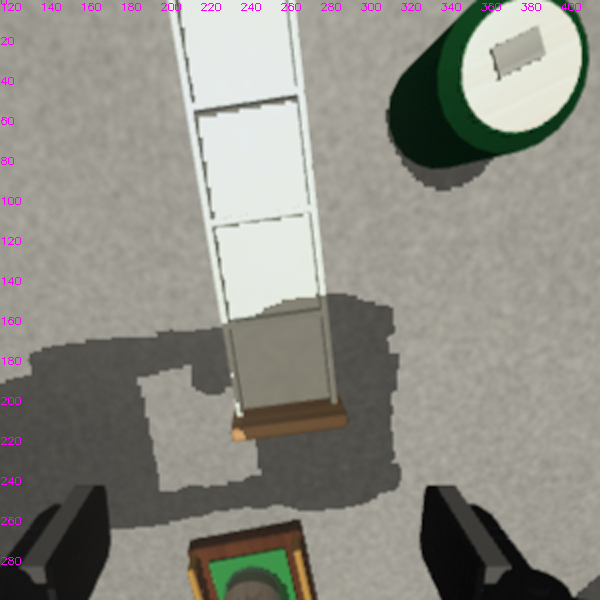

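send_rows(
  travel=[
    [0,-45,0],
    [5,-90,0],
    [10,-135,0],
    [10,-180,0],
    [10,-225,0],
    [10,-270,0],
    [10,-315,0],
    [10,-360,0],
    [10,-370,0],
    [10,-370,0],
    [10,-370,0],
  ],
  angular=[
    [0,0,0],
    [0,0,0],
    [0,0,0],
    [0,0,0],
    [0,0,0],
    [0,0,0],
    [0,0,0],
    [0,0,0],
    [0,0,0],
    [0,0,0],
    [0,0,0],
  ],
  grip=[1,1,1,1,1,1,1,1,1,1,1],
)

```text
clock: 1.9
eef_pos: [0.5448, -0.25, 0.256]
eef_rot: [-2.222, -2.22, -0.0]
contact_force: [-0.3, -0.2, 0.0]
grip_width: 0.0856
finger_force: 0.0
```

Run:
```python
from h import *
import cv2,pickle
print(telemetry.state()['eef_pos'],telemetry.state()['clock'])
d=viewer.snapshot("wrist");pickle.dump(d,open("w2.pkl","wb"))
o=cv2.resize(d["img"][:300,120:420,::-1],None,fx=2,fy=2,interpolation=cv2.INTER_CUBIC)
for i in range(0,300,20):
    cv2.putText(o,str(120+i),(i*2,10),0,.35,(255,0,255),1);cv2.putText(o,str(i),(0,i*2+4),0,.35,(255,0,255),1)
cv2.imwrite("pics/w2.png",o)
```

```text
[ 0.54484104 -0.25003358  0.25601425] 1.9
```

View pics/w2.png

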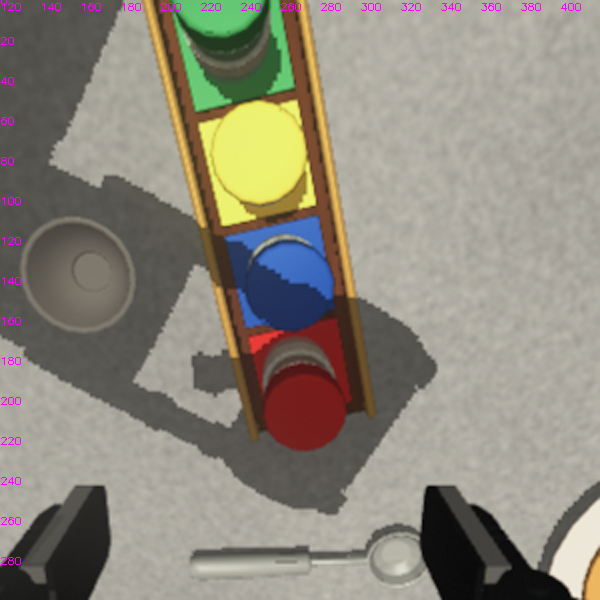

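Wrist views: lid tops at about (249.5,76) yellow, (265,143) blue, (272.5,204) red. The caddy dividers meet the walls at rows ~53, 110 and 159. Next I fit both poses.

```bash
cat > fit.py <<'E'
from h import *
import cv2,pickle
from scipy.optimize import least_squares
w1=pickle.load(open("w1.pkl","rb"));w2=pickle.load(open("w2.pkl","rb"))
def W(p,L): 
    c,s=np.cos(p[2]),np.sin(p[2]);L=np.atleast_2d(L)
    return np.c_[p[0]+c*L[:,0]-s*L[:,1],p[1]+s*L[:,0]+c*L[:,1],L[:,2]]
px=np.array([[190,112],[302,99],[209,228],[316,214],[225,325],[325,311]])/2+[120,0]
L=np.array([[s*.033,y,.022] for y in(.066,0,-.066) for s in(-1,1)])
f=least_squares(lambda p:(proj(w1,W(p,L))-px).ravel(),[.53,.2,.14]); C=f.x
print("caddy",C[:2].round(4),np.degrees(C[2]).round(2),f.fun.round(1))
lp=np.array([[259,152],[290,286],[305,408]])/2+[120,0]
jars={n:ray(w2,*q,.112)[:2] for n,q in zip("ybr",lp)}; print(jars)
Lr=np.array([[0,y,.112] for y in(.033,-.033,-.099)])
g=least_squares(lambda p:(proj(w2,W(p,Lr))-lp).ravel(),[.548,-.175,.2]);Rk=g.x
print("rack",Rk[:2].round(4),np.degrees(Rk[2]).round(2),g.fun.round(1))
if __name__=="__main__":
  print("jar pts",W(Rk,[[0,y,0] for y in(.099,.033,-.033,-.099)])[:,:2].round(4).tolist())
  print("pockets",W(C,[[0,y,0] for y in(-.099,-.033,.033,.099)])[:,:2].round(4).tolist())
  out=[]
  for d,p in((w1,C),(w2,Rk)):
    im=np.ascontiguousarray(d["img"][:,:,::-1]); o=cv2.resize(im,None,fx=2,fy=2,interpolation=cv2.INTER_CUBIC)
    def pl(P,col): cv2.polylines(o,[np.round(proj(d,W(p,P))*2+.5).astype(int)],True,col,1)
    for y in(.099,.033,-.033,-.099):
      sq=np.array([[1,1],[1,-1],[-1,-1],[-1,1]])
      if d is w1: pl([[.031*a,y+.031*b,.022] for a,b in sq],(0,0,255))
      else:
        pl([[.03*a,y+.03*b,.022] for a,b in sq],(255,0,255))
        pl([[.022*np.cos(t),y+.022*np.sin(t),.112] for t in np.linspace(0,6.28,40)],(0,0,0))
    for s in(-1,1):
      if d is w1: pl([[-.035,s*.135,.045],[.035,s*.135,.045]],(255,0,0))
      else: pl([[s*.04,-.14,.039],[s*.04,.14,.039]],(0,255,0))
    out.append(o[:480,290:690])
  cv2.imwrite("pics/fit.png",np.hstack(out))
E
python3 fit.py
```

```text
caddy [0.5322 0.195 ] 7.79 [ 0.4 -0.3  0.1 -2.2  0.2 -0.6 -0.9 -1.   0.4  2.2 -0.1  2.6]
{'y': array([ 0.54201559, -0.14532745]), 'b': array([ 0.55666178, -0.20490922]), 'r': array([ 0.56522241, -0.26753351])}
rack [ 0.5485 -0.1743] 10.95 [ 0.2 -4.2 -2.   1.9  1.9  3.6]
jar pts [[0.5297, -0.0771], [0.5422, -0.1419], [0.5548, -0.2067], [0.5673, -0.2715]]
pockets [[0.5456, 0.0969], [0.5367, 0.1623], [0.5277, 0.2277], [0.5188, 0.2931]]
```

View pics/fit.png

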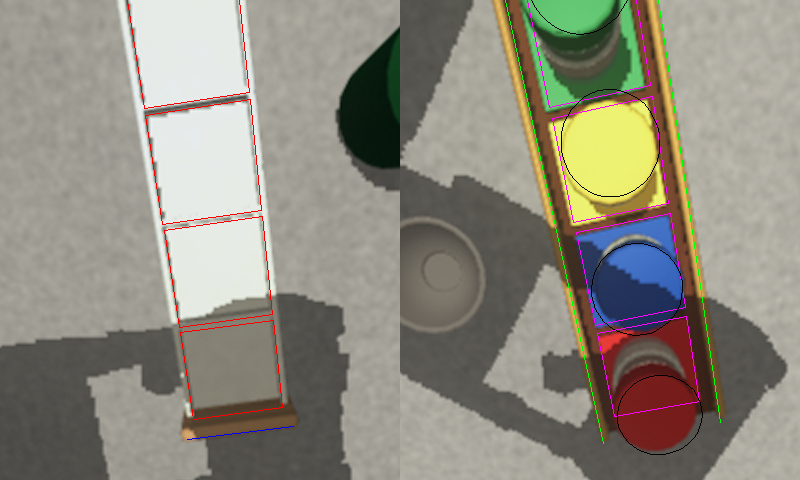

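send_rows(
  travel=[
    [-4,45,-15],
    [-8,90,-30],
    [-13,135,-45],
    [-17,171,-56],
    [-17,171,-60],
    [-17,171,-95],
    [-17,171,-130],
    [-17,171,-155],
    [-17,171,-171],
    [-17,171,-171],
    [-17,171,-171],
    [-17,171,-171],
    [-17,171,-171],
    [-17,171,-171],
    [-17,171,-171],
    [-17,171,-171],
    [-17,171,-171],
    [-17,171,-171],
  ],
  angular=[
    [0,0,3],
    [0,0,6],
    [0,0,9],
    [0,0,11],
    [0,0,11],
    [0,0,11],
    [0,0,11],
    [0,0,11],
    [0,0,11],
    [0,0,11],
    [0,0,11],
    [0,0,11],
    [0,0,11],
    [0,0,11],
    [0,0,11],
    [0,0,11],
    [0,0,11],
    [0,0,11],
  ],
  grip=[1,1,1,1,1,1,1,1,1,1,1,0.3,0.3,0.3,0.3,0.3,0.3,0.3],
  force=40,
)

```text
clock: 3.75
eef_pos: [0.5283, -0.0791, 0.0861]
eef_rot: [1.998, 2.423, 0.001]
contact_force: [-1.8, -0.2, 10.0]
grip_width: 0.0433
finger_force: 39.2
```

Run:
```python
from h import *
import cv2
a=viewer.snapshot("scene")["img"][130:290,100:340,::-1];b=viewer.snapshot("side")["img"][40:240,160:360,::-1]
a=cv2.resize(a,(600,400));b=cv2.resize(b,(200,200))
o=np.zeros((400,800,3),np.uint8);o[:,:600]=a;o[:200,600:]=b
cv2.imwrite("pics/g1.png",o)
```

```text
(no output)
```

View pics/g1.png

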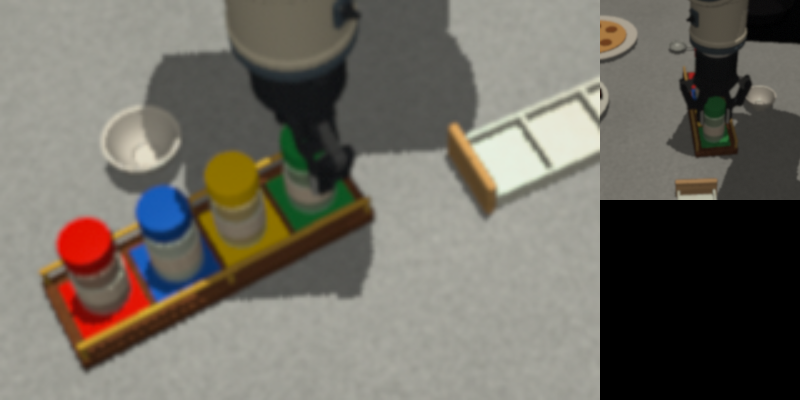

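Green is held between the pads (width 43 mm). I'll lift it and carry it to its pocket.

send_rows(
  travel=[
    [0,0,10],
    [0,0,35],
    [0,0,70],
    [4,30,80],
    [8,70,80],
    [12,110,80],
    [15,150,80],
    [17,172,80],
    [17,177,80],
    [17,177,65],
    [17,177,40],
    [17,177,15],
    [17,177,0],
    [17,177,-8],
    [17,177,-11],
    [17,177,-11],
    [17,177,-11],
  ],
  angular=[
    [0,0,0],
    [0,0,0],
    [0,0,0],
    [0,0,-1],
    [0,0,-2],
    [0,0,-3],
    [0,0,-3],
    [0,0,-3],
    [0,0,-3],
    [0,0,-3],
    [0,0,-3],
    [0,0,-3],
    [0,0,-3],
    [0,0,-3],
    [0,0,-3],
    [0,0,-3],
    [0,0,-3],
  ],
  grip=[0.3,0.3,0.3,0.3,0.3,0.3,0.3,0.3,0.3,0.3,0.3,0.3,0.3,0.3,0.3,0.3,0.3],
)

```text
clock: 5.55
eef_pos: [0.5455, 0.0979, 0.0751]
eef_rot: [2.061, 2.37, 0.001]
contact_force: [0.7, -0.1, -1.3]
grip_width: 0.0431
finger_force: 41.1
```

Run:
```python
from h import *
import cv2
a=viewer.snapshot("scene")["img"][120:240,230:410,::-1];b=viewer.snapshot("side")["img"][160:384,180:320,::-1]
a=cv2.resize(a,(480,320));b=cv2.resize(b,(280,448))
o=np.zeros((448,760,3),np.uint8);o[:320,:480]=a;o[:,480:]=b
cv2.imwrite("pics/p1.png",o)
```

```text
(no output)
```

View pics/p1.png

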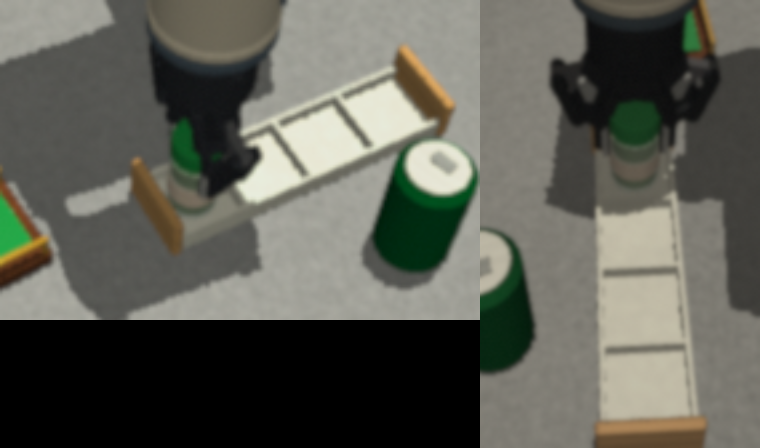

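send_rows(
  travel=[
    [0,0,-2],
    [0,0,-3],
    [0,0,-3],
    [0,0,-3],
    [0,0,-3],
    [0,0,-3],
    [0,0,-3],
    [0,0,20],
    [0,0,60],
    [0,0,100],
    [0,-45,110],
    [-1,-90,110],
    [-1,-135,110],
    [-2,-180,110],
    [-2,-225,110],
    [-2,-244,110],
    [-2,-244,90],
  ],
  angular=[
    [0,0,0],
    [0,0,0],
    [0,0,0],
    [0,0,0],
    [0,0,0],
    [0,0,0],
    [0,0,0],
    [0,0,0],
    [0,0,0],
    [0,0,0],
    [0,0,0],
    [0,0,1],
    [0,0,2],
    [0,0,3],
    [0,0,3],
    [0,0,3],
    [0,0,3],
  ],
  grip=[0.3,0.3,0.3,1,1,1,1,1,1,1,1,1,1,1,1,1,1],
)

```text
clock: 7.35
eef_pos: [0.5442, -0.1494, 0.1658]
eef_rot: [1.999, 2.418, 0.002]
contact_force: [1.1, -0.1, -0.4]
grip_width: 0.0854
finger_force: 0.0
```

Run:
```python
from h import *
import cv2,pickle
d=viewer.snapshot("scene");e=viewer.snapshot("side");pickle.dump((d,e),open("p2.pkl","wb"))
a=d["img"][130:220,250:410,::-1];b=e["img"][180:384,200:320,::-1]
a=cv2.resize(a,(480,270));b=cv2.resize(b,(300,510))
o=np.zeros((510,780,3),np.uint8);o[:270,:480]=a;o[:,480:]=b
cv2.imwrite("pics/p2.png",o)
```

```text
(no output)
```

View pics/p2.png

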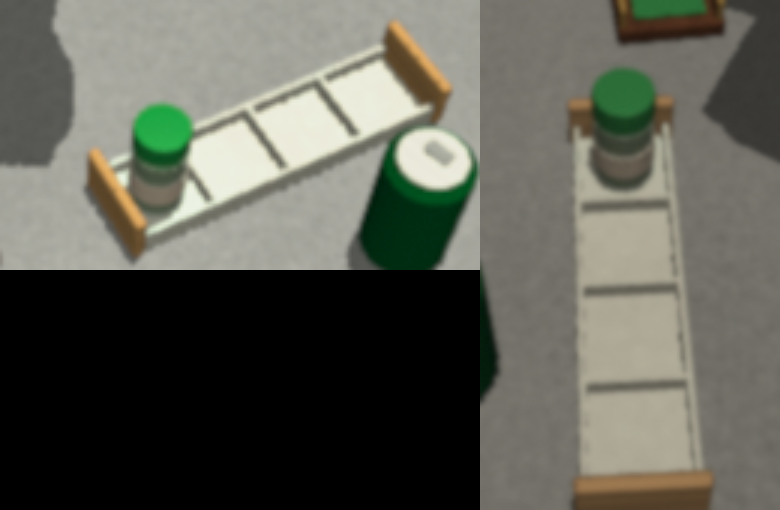

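Green stands upright in the right-end pocket (lid at scene px ~(304,173)). I'll check it numerically and read where the arm settled.

```bash
cat > chk.py <<'E'
from h import *
import cv2
C=np.array([.532,.196,np.radians(7.8)])
hs={"green":(50,75),"yellow":(24,34),"blue":(100,125),"red":(0,5)}
def chk(n,z,box):
    d=viewer.snapshot("scene");x0,y0,x1,y1=box
    h=cv2.cvtColor(d["img"],cv2.COLOR_RGB2HSV);m=np.zeros(h.shape[:2],np.uint8)
    m[y0:y1,x0:x1]=cv2.inRange(h,(hs[n][0],110,40),(hs[n][1],255,255))[y0:y1,x0:x1]
    l,k,st,c=cv2.connectedComponentsWithStats(m); i=1+np.argmax(st[1:,4]); x,y,w,hh,_=st[i]
    p=ray(d,x+w/2-.5,y+w*.415-.5,z)[:2]; q=p-C[:2];c,s=np.cos(C[2]),np.sin(C[2])
    print(n,st[i].tolist(),p.round(4),"caddy",(c*q[0]+s*q[1]).round(4),(-s*q[0]+c*q[1]).round(4))
E
python3 - <<'E'
from chk import *
s=telemetry.state();print(s['clock'],s['eef_pos'])
chk("green",.098,(280,150,325,200))
E
```

```text
7.45 [ 0.54182487 -0.14628888  0.16253087]
green [295, 165, 19, 21, 319] [0.5471 0.0958] caddy 0.0013 -0.1014
```

send_rows(
  travel=[
    [1,0,-30],
    [1,0,-60],
    [1,0,-75],
    [1,0,-79],
    [1,0,-79],
    [1,0,-79],
    [1,0,-79],
    [1,0,-79],
    [1,0,-79],
    [1,0,-79],
    [1,0,-79],
    [1,0,-79],
  ],
  angular=[
    [0,0,0],
    [0,0,0],
    [0,0,0],
    [0,0,0],
    [0,0,0],
    [0,0,0],
    [0,0,0],
    [0,0,0],
    [0,0,0],
    [0,0,0],
    [0,0,0],
    [0,0,0],
  ],
  grip=[1,1,1,1,1,0.3,0.3,0.3,0.3,0.3,0.3,0.3],
)

```text
clock: 8.7
eef_pos: [0.5443, -0.1461, 0.0862]
eef_rot: [1.998, 2.423, 0.001]
contact_force: [-2.0, 1.5, 8.6]
grip_width: 0.0432
finger_force: 39.4
```

send_rows(
  travel=[
    [0,0,10],
    [0,0,40],
    [0,0,80],
    [0,0,115],
    [-1,40,115],
    [-2,85,115],
    [-3,130,115],
    [-4,175,115],
    [-5,220,115],
    [-6,265,115],
    [-7,300,115],
    [-7,309,115],
    [-7,309,110],
    [-7,309,75],
    [-7,309,40],
    [-7,309,10],
    [-7,309,-6],
    [-7,309,-11],
    [-7,309,-13],
    [-7,309,-14],
  ],
  angular=[
    [0,0,0],
    [0,0,0],
    [0,0,0],
    [0,0,0],
    [0,0,-1],
    [0,0,-2],
    [0,0,-3],
    [0,0,-3],
    [0,0,-3],
    [0,0,-3],
    [0,0,-3],
    [0,0,-3],
    [0,0,-3],
    [0,0,-3],
    [0,0,-3],
    [0,0,-3],
    [0,0,-3],
    [0,0,-3],
    [0,0,-3],
    [0,0,-3],
  ],
  grip=[0.3,0.3,0.3,0.3,0.3,0.3,0.3,0.3,0.3,0.3,0.3,0.3,0.3,0.3,0.3,0.3,0.3,0.3,0.3,0.3],
)

```text
clock: 10.7
eef_pos: [0.5373, 0.1623, 0.0722]
eef_rot: [2.061, 2.37, 0.0]
contact_force: [-6.1, -4.5, 16.5]
grip_width: 0.0429
finger_force: 42.5
```

send_rows(
  travel=[
    [0,0,0],
    [0,0,0],
    [0,0,0],
    [0,0,0],
    [0,0,0],
    [0,0,20],
    [0,0,60],
    [0,0,100],
    [2,-40,110],
    [5,-85,110],
    [7,-130,110],
    [10,-175,110],
    [12,-220,110],
    [15,-265,110],
    [17,-310,110],
    [20,-350,110],
    [20,-368,110],
    [20,-368,110],
    [20,-368,110],
  ],
  angular=[
    [0,0,0],
    [0,0,0],
    [0,0,0],
    [0,0,0],
    [0,0,0],
    [0,0,0],
    [0,0,0],
    [0,0,0],
    [0,0,0],
    [0,0,1],
    [0,0,2],
    [0,0,3],
    [0,0,3],
    [0,0,3],
    [0,0,3],
    [0,0,3],
    [0,0,3],
    [0,0,3],
    [0,0,3],
  ],
  grip=[0.3,1,1,1,1,1,1,1,1,1,1,1,1,1,1,1,1,1,1],
)

```text
clock: 12.6
eef_pos: [0.5567, -0.2044, 0.1811]
eef_rot: [-1.998, -2.423, -0.0]
contact_force: [-0.1, 1.1, 0.1]
grip_width: 0.0852
finger_force: 0.0
```

Run:
```python
from chk import *
s=telemetry.state();print(s['clock'],s['eef_pos'])
chk("green",.098,(280,150,325,200));chk("yellow",.098,(290,130,350,200))
```

```text
12.6 [ 0.5567152  -0.20435466  0.18111394]
green [295, 165, 19, 21, 319] [0.5471 0.0958] caddy 0.0013 -0.1014
yellow [321, 154, 20, 21, 329] [0.5395 0.1604] caddy 0.0026 -0.0363
```

send_rows(
  travel=[
    [0,0,-35],
    [0,0,-70],
    [0,0,-90],
    [0,0,-96],
    [0,0,-96],
    [0,0,-96],
    [0,0,-96],
    [0,0,-96],
    [0,0,-96],
    [0,0,-96],
    [0,0,-96],
    [0,0,-96],
  ],
  angular=[
    [0,0,0],
    [0,0,0],
    [0,0,0],
    [0,0,0],
    [0,0,0],
    [0,0,0],
    [0,0,0],
    [0,0,0],
    [0,0,0],
    [0,0,0],
    [0,0,0],
    [0,0,0],
  ],
  grip=[1,1,1,1,1,0.3,0.3,0.3,0.3,0.3,0.3,0.3],
)

```text
clock: 13.9
eef_pos: [0.5574, -0.2052, 0.0863]
eef_rot: [1.997, 2.423, 0.001]
contact_force: [-0.6, 0.7, 8.6]
grip_width: 0.0432
finger_force: 39.5
```

send_rows(
  travel=[
    [0,0,10],
    [0,0,40],
    [0,0,80],
    [0,0,115],
    [-3,40,115],
    [-6,85,115],
    [-9,130,115],
    [-12,175,115],
    [-15,220,115],
    [-18,265,115],
    [-21,310,115],
    [-24,355,115],
    [-27,400,115],
    [-29,425,115],
    [-29,434,115],
    [-29,434,110],
    [-29,434,75],
    [-29,434,40],
    [-29,434,10],
    [-29,434,0],
  ],
  angular=[
    [0,0,0],
    [0,0,0],
    [0,0,0],
    [0,0,0],
    [0,0,-1],
    [0,0,-2],
    [0,0,-3],
    [0,0,-3],
    [0,0,-3],
    [0,0,-3],
    [0,0,-3],
    [0,0,-3],
    [0,0,-3],
    [0,0,-3],
    [0,0,-3],
    [0,0,-3],
    [0,0,-3],
    [0,0,-3],
    [0,0,-3],
    [0,0,-3],
  ],
  grip=[0.3,0.3,0.3,0.3,0.3,0.3,0.3,0.3,0.3,0.3,0.3,0.3,0.3,0.3,0.3,0.3,0.3,0.3,0.3,0.3],
)

```text
clock: 15.9
eef_pos: [0.5268, 0.227, 0.0828]
eef_rot: [-2.061, -2.368, 0.006]
contact_force: [-0.1, 0.9, -2.2]
grip_width: 0.0428
finger_force: 41.5
```

send_rows(
  travel=[
    [0,0,-6],
    [0,0,-10],
    [0,0,-12],
    [0,0,-13],
    [0,0,-13],
    [0,0,-13],
    [0,0,-13],
    [0,0,-13],
    [0,0,-13],
    [0,0,-13],
    [0,0,10],
    [0,0,50],
    [0,0,90],
  ],
  angular=[
    [0,0,0],
    [0,0,0],
    [0,0,0],
    [0,0,0],
    [0,0,0],
    [0,0,0],
    [0,0,0],
    [0,0,0],
    [0,0,0],
    [0,0,0],
    [0,0,0],
    [0,0,0],
    [0,0,0],
  ],
  grip=[0.3,0.3,0.3,0.3,0.3,1,1,1,1,1,1,1,1],
)

```text
clock: 17.2
eef_pos: [0.5275, 0.2288, 0.1761]
eef_rot: [-2.061, -2.37, 0.002]
contact_force: [1.5, -0.3, 0.6]
grip_width: 0.0853
finger_force: 0.0
```

send_rows(
  travel=[
    [5,-40,20],
    [9,-85,20],
    [12,-130,20],
    [15,-175,20],
    [18,-220,20],
    [21,-265,20],
    [24,-310,20],
    [27,-355,20],
    [30,-400,20],
    [33,-445,20],
    [36,-485,20],
    [38,-497,20],
    [38,-497,20],
    [38,-497,20],
  ],
  angular=[
    [0,0,0],
    [0,0,1],
    [0,0,2],
    [0,0,3],
    [0,0,3],
    [0,0,3],
    [0,0,3],
    [0,0,3],
    [0,0,3],
    [0,0,3],
    [0,0,3],
    [0,0,3],
    [0,0,3],
    [0,0,3],
  ],
  grip=[1,1,1,1,1,1,1,1,1,1,1,1,1,1],
)

```text
clock: 18.6
eef_pos: [0.5658, -0.2671, 0.1951]
eef_rot: [-1.998, -2.423, -0.0]
contact_force: [0.4, 1.0, 0.5]
grip_width: 0.0851
finger_force: 0.0
```

Run:
```python
from chk import *
s=telemetry.state();print(s['clock'],s['eef_pos'])
chk("green",.098,(280,150,325,200));chk("yellow",.098,(290,130,350,200));chk("blue",.098,(300,120,400,200))
```

```text
18.6 [ 0.56579025 -0.26712512  0.1950614 ]
green [295, 165, 19, 21, 320] [0.5471 0.0958] caddy 0.0013 -0.1014
yellow [321, 154, 20, 22, 330] [0.5395 0.1604] caddy 0.0026 -0.0363
blue [347, 143, 19, 21, 303] [0.529  0.2259] caddy 0.0011 0.0301
```

send_rows(
  travel=[
    [0,-1,-40],
    [0,-1,-80],
    [0,-1,-103],
    [0,-1,-110],
    [0,-1,-110],
    [0,-1,-110],
    [0,-1,-110],
    [0,-1,-110],
    [0,-1,-110],
    [0,-1,-110],
    [0,-1,-110],
    [0,-1,-110],
  ],
  angular=[
    [0,0,0],
    [0,0,0],
    [0,0,0],
    [0,0,0],
    [0,0,0],
    [0,0,0],
    [0,0,0],
    [0,0,0],
    [0,0,0],
    [0,0,0],
    [0,0,0],
    [0,0,0],
  ],
  grip=[1,1,1,1,1,0.3,0.3,0.3,0.3,0.3,0.3,0.3],
)

```text
clock: 19.95
eef_pos: [0.5665, -0.2693, 0.0866]
eef_rot: [1.997, 2.423, 0.0]
contact_force: [-1.9, 1.0, 9.6]
grip_width: 0.0432
finger_force: 39.3
```

send_rows(
  travel=[
    [0,0,10],
    [0,0,40],
    [0,0,80],
    [0,0,115],
    [-3,40,115],
    [-7,85,115],
    [-11,130,115],
    [-14,175,115],
    [-18,220,115],
    [-22,265,115],
    [-26,310,115],
    [-30,355,115],
    [-33,400,115],
    [-37,445,115],
    [-41,490,115],
    [-45,530,115],
    [-47,555,115],
    [-47,563,115],
    [-47,563,115],
    [-47,563,90],
  ],
  angular=[
    [0,0,0],
    [0,0,0],
    [0,0,0],
    [0,0,0],
    [0,0,-1],
    [0,0,-2],
    [0,0,-3],
    [0,0,-3],
    [0,0,-3],
    [0,0,-3],
    [0,0,-3],
    [0,0,-3],
    [0,0,-3],
    [0,0,-3],
    [0,0,-3],
    [0,0,-3],
    [0,0,-3],
    [0,0,-3],
    [0,0,-3],
    [0,0,-3],
  ],
  grip=[0.3,0.3,0.3,0.3,0.3,0.3,0.3,0.3,0.3,0.3,0.3,0.3,0.3,0.3,0.3,0.3,0.3,0.3,0.3,0.3],
)

```text
clock: 21.95
eef_pos: [0.5208, 0.2939, 0.1779]
eef_rot: [2.059, 2.369, 0.007]
contact_force: [0.2, 0.4, -2.3]
grip_width: 0.0431
finger_force: 41.3
```

send_rows(
  travel=[
    [0,0,-30],
    [0,0,-60],
    [0,0,-85],
    [0,0,-95],
    [0,0,-100],
    [0,0,-102],
    [0,0,-103],
    [0,0,-103],
    [0,0,-103],
    [0,0,-103],
    [0,0,-103],
    [0,0,-103],
    [0,0,-103],
    [0,0,-80],
    [0,0,-40],
    [0,0,0],
    [0,-40,20],
    [0,-85,20],
    [0,-130,20],
    [0,-175,20],
  ],
  angular=[
    [0,0,0],
    [0,0,0],
    [0,0,0],
    [0,0,0],
    [0,0,0],
    [0,0,0],
    [0,0,0],
    [0,0,0],
    [0,0,0],
    [0,0,0],
    [0,0,0],
    [0,0,0],
    [0,0,0],
    [0,0,0],
    [0,0,0],
    [0,0,0],
    [0,0,0],
    [0,0,0],
    [0,0,0],
    [0,0,0],
  ],
  grip=[0.3,0.3,0.3,0.3,0.3,0.3,0.3,0.3,1,1,1,1,1,1,1,1,1,1,1,1],
)

```text
clock: 23.95
eef_pos: [0.5187, 0.1175, 0.1956]
eef_rot: [2.06, 2.371, 0.001]
contact_force: [2.5, 0.5, -0.4]
grip_width: 0.0851
finger_force: 0.0
```

send_rows(
  travel=[
    [0,-45,0],
    [0,-90,0],
    [0,-135,0],
    [0,-180,0],
    [0,-225,0],
    [0,-225,0],
    [0,-225,0],
  ],
  angular=[
    [0,0,0],
    [0,0,0],
    [0,0,0],
    [0,0,0],
    [0,0,0],
    [0,0,0],
    [0,0,0],
  ],
  grip=[1,1,1,1,1,1,1],
)

```text
clock: 24.65
eef_pos: [0.5188, -0.1069, 0.1952]
eef_rot: [-2.064, -2.368, -0.0]
contact_force: [-0.4, -0.2, 0.1]
grip_width: 0.0856
finger_force: 0.0
```

Run:
```python
from chk import *
s=telemetry.state();print(s['clock'],s['eef_pos'])
chk("green",.098,(280,150,325,200));chk("yellow",.098,(290,130,350,200));chk("blue",.098,(300,120,400,200));chk("red",.098,(340,100,410,200))
d=viewer.snapshot("scene");e=viewer.snapshot("side")
a=d["img"][110:220,260:420,::-1];b=e["img"][180:384,200:320,::-1]
a=cv2.resize(a,(480,330));b=cv2.resize(b,(300,510))
o=np.zeros((510,780,3),np.uint8);o[:330,:480]=a;o[:,480:]=b
cv2.imwrite("pics/f.png",o)
```

```text
24.65 [ 0.51883641 -0.10687404  0.19520079]
green [295, 165, 19, 21, 319] [0.5471 0.0958] caddy 0.0013 -0.1014
yellow [321, 154, 20, 22, 329] [0.5395 0.1604] caddy 0.0026 -0.0363
blue [347, 143, 19, 21, 304] [0.529  0.2259] caddy 0.0011 0.0301
red [371, 133, 20, 20, 328] [0.5221 0.2892] caddy 0.0028 0.0936
```

View pics/f.png

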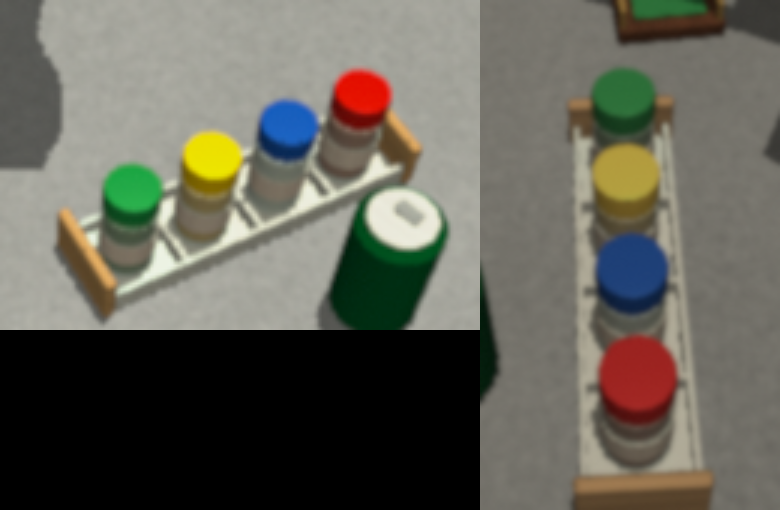

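All four stand upright, one to a pocket, in the order green, yellow, blue, red from right to left. The measured offsets are at most about 5 mm, so I'm handing it in.

```bash
python3 -c "
from plant import job;print(job.sign_off())"
```

```text
the job is handed in; nothing more can be done
None
```

The job is handed in at about 25 s of the 106 s allowed: all four jars stand upright in the caddy in mirrored order (green at the right end, then yellow, blue, red), each within about 6 mm of its pocket centre by the camera check; no verdict came back.

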